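Lock the reactor clamp pin with its R-clip

ROBOT

A 6-joint arm with a two-finger parallel gripper is mounted at the origin on the work surface. World frame = base frame: x ahead of the robot, y to its left, z up, the work surface at z = 0. Lengths are in m, angles in rad, forces in N, time in s.
With the tool pointing down it reaches from about 0.3 to 0.825 m from the base axis. Payload 5.4 kg.
Tool frame: the origin (TCP) lies at the very end of the fingers, on their centre line; the grasp point (between the pads) lies 19 mm behind it; z points along the fingers, y is the line along which they close (so a half turn about z gives the same grasp; the last joint's range is limited). The gripper opens to 92 mm and grips with 3 to 60 N. Pads are 20 mm wide; open, the fingers measure 128 mm over their backs; the gripper's body (75 mm by 189 mm) begins 69 mm behind the grasp point.
Start: joints at [-1.507, 0.158, 1.597, -0, 1.386, -0.21], TCP at [0.155, -0.554, 0.215] pointing down, gripper open.
Joint ranges: [-2.91, 2.91], [-0.94, 2.29], [0.18, 2.7], [-1.29, 4.43], [0.17, 2.64], [-3, 3]. Speed limits (rad/s): [2.57, 2.57, 3.14, 3.14, 3.14, 3.14].

INTERFACE

Orientations are given as a rotation vector (axis times angle).
In Python, from workcell import bot gives the robot as it stands. Calls block until the motion is done:
- bot.goto(position, orientation): joint-space move of the TCP to a pose.
- bot.line_to(position, rot=None, max_speed=0.15): straight line of the TCP; rot=None keeps the orientation; max_speed is the mean speed in m/s.
- bot.set_joints(angles): joint-space move.
- bot.set_gripper(opening, newtons=None): opening from 0.0 (shut) to 1.0 (fully open); newtons is the grip in N (None keeps the last); returns when the fingers have stopped.
- bot.hold(seconds).
- bot.inverse_kinematics(position, orientation): joint angles nearest the present ones, or None.
- bot.read_camera(name): name is "side" or "top" or "wrist"; returns a dict with "pixels" (384x512x3 uint8, blue, green, red), "fx", "fy", "cx", "cy" (pixels), "k1" (the pictures are not rectified: a ray, as slopes to the right and down, at radius r is drawn at 1 + k1 r^2 times it, then the intrinsics apply), "R" (3x3) and "t" (3): a world point X has camera coordinates R X + t. Camera axes: x right, y down, z forward; pixel columns grow to the right and rows downward; lengths in m; the calibration is good to about 2 mm. A picture is of the moment at which its call begins. There is no depth.
A pose or a line that the arm cannot do raises bot.MotionError and nothing moves.
- bot.job_done(): hands the job in; it is judged then, once.
Readings, each from a call of its own:
- bot.current_clock(): time.
- bot.current_joints(): joint angles.
- bot.current_joint_vel(): joint speeds.
- bot.current_effort(): joint torques, N m.
- bot.current_ee_pos(): TCP position.
- bot.current_tool_rot(): TCP orientation.
- bot.current_contact_force(): force on the tool from outside, world axes, zero at the start.
- bot.current_ft_torque(): the same for the moment, N m.
- bot.current_opening(): opening from 0.0 (shut) to 1.0 (fully open).
- bot.current_grip_force(): force on a finger pad.
Only numpy, scipy, OpenCV 4.12 (cv2) and the standard library are available. Lean on these libraries where they do the work, as an engineer would, in place of code of your own. Each camera call takes 0.05 s, during which the arm holds its last target. There are 200 camera calls.

TASK

Lock the clamp of the steel reactor: first push its clevis pin fully home by the head, then take the red-tabbed R-clip out of its white rest and push the straight leg down through the cross-hole in the pin's free end, the bent leg riding over the pin's side, until it snaps in below and the red tab sits on the pin. The hole's place along the pin is not exactly known, so feel for it with light pressure; never push harder than a firm hand would (about 30 N), leave the pin home and the clip let go, and do not disturb the jar, the beaker and the screwdriver.

Things in the scene. Friction and masses are not known exactly. Their poses are not given: they have to be found in the camera images.
- reactor: Fixed bench reactor: aluminium block 150 x 150 x 50 high, steel vessel 120 across, dark clamp ring 134 across (top at 100), lid at 105, lamp and valves in its middle and +x half up to 150. Origin: centre of underside. On the -x side two dark lugs (y 14 to 32 and -32 to -14, x -59 to -119, tops at 109) carry a clevis pin along y, axis at x = -105, height 95.
- lug_face (a point): Point on the pin's axis at the -y lug's outer face, reactor (-105, -32, 95), axes as the reactor's. The steel pin is 24 in diameter; its free end has a flat 16 wide along its crest, 12 above this point. When home the free end sticks out 48 to 70 from here towards -y. Below it is clear down to 45 under the axis.
- hole_zone (a point): Point on the crest where the stretch begins in which the cross-hole may lie once the pin is home: 15 out (-y) from lug_face, 12 above it; fixed to the reactor. The hole, 7.4 x 7.4, straight down through the pin, is centred 3 to 25 farther out (-y) than this point, always 30 short of the pin's free end. Not measured: feel or look for it.
- pin (a joint): How far the pin still is from home, in m: 0 = home (head against the lug), at most 0.030 (pulled out towards reactor +y). It slides with about 5 N friction; dragging the free end towards +y pulls the pin out again, while towards -y it is held by its stop. Stop when the push rises above that.
- pin_head (a point): Centre of the outer flat face of the pin's head, a disc 32 across and 12 thick on the pin's +y end; moves with the pin. Push it towards reactor -y. Clear beside it, and 45 clear below the pin's axis.
- clip: R-clip, 100 g. Origin: tip of the straight leg (5 diameter, round tip), z up along it. Red tab from z = 40 to 80. Bent leg on the +x side, same plane, 5 diameter: at x = 15 beside the pin, in to x = 10 at z = 17, flared to x = 16.5 at its end, z = 9. It goes over the pin with x along the reactor's x, either way round, z up. Home: tab underside on the pin's crest, tip 28 below the axis.
- clip_tab (a point): Centre of the clip's red tab (clip 4, 0, 60), axes as the clip's. Tab 30 (x) x 14 (y, grasp across this) x 40 (z); a wire eye stands 10 above it. Hold its upper half so that the fingertips stay above the lugs when the clip is home.
- bent_leg (a joint): Spread of the bent leg on its spring, rad: 0 relaxed, about 0.09 riding over the pin, near 0 again when snapped in. It meets the pin when the straight leg's tip is some 18 below the crest; riding over takes about 5 to 12 N down; then the push drops until the tab stops hard on the crest at 40 deep.
- rest: White plastic block 70 (x) x 46 (y) x 60 high, fixed, with a slot 38 x 8 along its x in the top; the clip stands in it upright, tab resting on the top, legs in the slot. Origin: centre of the underside.
- beaker: Bystander: glass beaker, 80 across, 95 high, origin at the bottom centre.
- jar: Bystander: small amber jar, 56 across, 70 high, origin at the bottom centre.
- screwdriver: Bystander: red screwdriver lying flat on the bench in front of the robot, along its own x.
Not all that is in view belongs to the job. Leave any green or purple look-alike of the clip alone.

How it is judged:
By the outcome, as a careful person would: the job done as asked, in the order asked, and still so for the second after the job is handed in, with the robot touching nothing.
It also fails if it takes over 70 s, if anything falls off the work surface, if the arm or the gripper's body presses on something with over 40 N, if the wrist force passes 120 N, or if a joint passes its speed limit or range.

## Working session

There is one attempt and no reset: what is moved stays moved. The work goes in short steps, each a Python script; the robot and the scene stay as the last script left them, time stands still between calls to the robot, and variables do not carry over. Pictures are saved under pics/ and viewed, at most 10 in all, crops included, and the job is handed in when it is done.

```bash
mkdir -p pics; ls; python3 - <<'E'
from workcell import bot
import cv2
for n in ("top","side"):
    c=bot.read_camera(n); cv2.imwrite(f"pics/{n}0.png",c["pixels"])
    print(n,{k:c[k] for k in c if k!="pixels"})
print(bot.current_clock(),bot.current_tool_rot())
E
```

```text
pics
top {'fx': 412.38549642734455, 'fy': 412.38549642734455, 'cx': 251.66088673338328, 'cy': 195.99276487157627, 'k1': -0.06853080155764098, 'R': array([[-0.00704333, -0.99990899, -0.01150659],
       [-0.9963534 ,  0.00799582, -0.08494681],
       [ 0.08503109,  0.01086632, -0.99631904]]), 't': array([0.01662894, 0.58210939, 1.11241059])}
side {'fx': 493.21196754944026, 'fy': 493.21196754944026, 'cx': 253.92137038381404, 'cy': 186.26298268188347, 'k1': -0.09250055889108842, 'R': array([[-7.51944437e-01, -6.59226486e-01, -5.32553145e-05],
       [-3.75253492e-01,  4.28098029e-01, -8.22141651e-01],
       [ 5.42000350e-01, -6.18184857e-01, -5.69282972e-01]]), 't': array([0.42164912, 0.27806497, 1.02369275])}
0.1 [-3.11052892e+00 -4.28513680e-01 -1.89428099e-04]
```

View pics/top0.png

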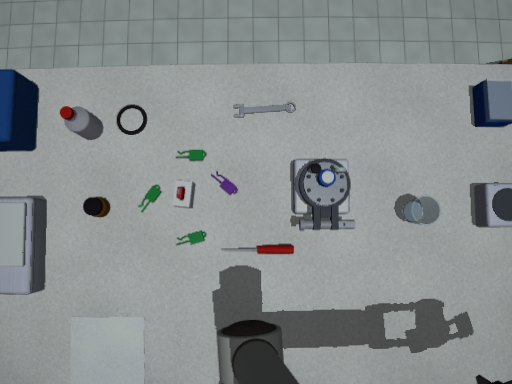

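View pics/side0.png

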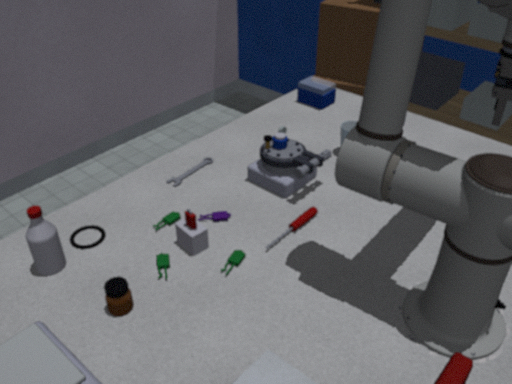

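The red-tabbed clip is in the white rest at top (181,193). The look-alikes are green at (192,155), (150,198) and (192,238), and purple at (226,183). Only the one in the rest has a red tab. The reactor is at (322,187), with the pin head at about (295,221) and the free end at about (354,225). I'll confirm both in one enlarged crop.

```bash
cat > h.py <<'E'
import numpy as np, cv2
from workcell import bot
from scipy.spatial.transform import Rotation as Ro
def ray(c,u,v):
    K=np.array([[c["fx"],0,c["cx"]],[0,c["fy"],c["cy"]],[0,0,1.]])
    # drawn = ray*(1+k1 r^2): same as cv2's k1 model
    p=cv2.undistortPoints(np.array([[[u,v]]],float),K,np.array([c["k1"],0,0,0.]))[0,0]
    return -c["R"].T@c["t"], c["R"].T@np.array([p[0],p[1],1.])
def onplane(c,u,v,z):
    o,d=ray(c,u,v); return o+d*(z-o[2])/d[2]
def proj(c,X):
    K=np.array([[c["fx"],0,c["cx"]],[0,c["fy"],c["cy"]],[0,0,1.]])
    return cv2.projectPoints(np.atleast_2d(np.array(X,float)),cv2.Rodrigues(c["R"])[0],c["t"],K,np.array([c["k1"],0,0,0.]))[0][:,0]
def tri(a,pa,b,pb):
    o1,d1=ray(a,*pa);o2,d2=ray(b,*pb)
    s=np.linalg.lstsq(np.c_[d1,-d2],o2-o1,rcond=None)[0]
    p,q=o1+s[0]*d1,o2+s[1]*d2
    return (p+q)/2,np.linalg.norm(p-q)
E
python3 - <<'E'
from h import *
t=cv2.imread("pics/top0.png")
a=cv2.resize(t[150:240,280:365],None,fx=5,fy=5,interpolation=cv2.INTER_CUBIC)
b=cv2.resize(t[170:215,160:210],None,fx=5,fy=5,interpolation=cv2.INTER_CUBIC)
s=cv2.resize(cv2.imread("pics/side0.png")[200:260,165:220],None,fx=4,fy=4,interpolation=cv2.INTER_CUBIC)
o=np.zeros((480,720,3),np.uint8); o[:450,:425]=a; o[:225,430:680]=b; o[232:472,430:650]=s
cv2.imwrite("pics/crop0.png",o)
E
```

```text
(no output)
```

View pics/crop0.png

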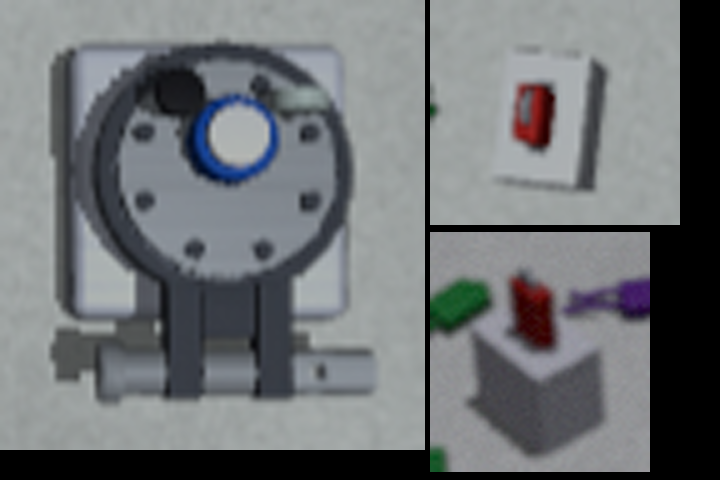

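The crop shows the red clip standing in the white rest, turned slightly. The pin is pulled out, with a head-to-lug gap of about 20 mm, and its free end points right (-y). The dark hole shows at crop (320,371), which is top (344,224).

```bash
python3 - <<'E'
from h import *
np.set_printoptions(precision=4,suppress=True)
c=bot.read_camera("top")
A=lambda x,y:(280+x/5-.4,150+y/5-.4); B=lambda x,y:(160+(x-430)/5-.4,170+y/5-.4)
for n,p,z in [("blk",(78,45),.05),("blk",(342,45),.05),("blk",(345,315),.05),("blk",(72,317),.05),("lid",(222,180),.105),("head",(97,372),.095),("free",(375,372),.097),("hole",(320,371),.107),("lug-",(293,372),.109),("lug+",(163,372),.109)]:
    print(n,onplane(c,*A(*p),z)[:2])
P=[onplane(c,*B(*p),.06)[:2] for p in [(512,50),(590,58),(577,188),(495,180)]]
print(np.array(P),np.mean(P,0))
print("tab top?",onplane(c,*B(541,117),.10)[:2])
w=bot.read_camera("wrist"); R=Ro.from_rotvec(bot.current_tool_rot()).as_matrix()
print("cam in tool",R.T@(-w["R"].T@w["t"]-bot.current_ee_pos()),"\n",R.T@w["R"].T,w["fx"])
E
```

```text
blk [ 0.6811 -0.1071]
blk [ 0.6801 -0.251 ]
blk [ 0.5331 -0.2486]
blk [ 0.5333 -0.1014]
lid [ 0.6007 -0.1746]
head [ 0.503  -0.1098]
free [ 0.5016 -0.2528]
hole [ 0.5023 -0.2223]
lug- [ 0.5019 -0.208 ]
lug+ [ 0.5024 -0.1419]
[[0.6252 0.2154]
 [0.6204 0.1731]
 [0.5505 0.1797]
 [0.5551 0.2239]] [0.5878 0.198 ]
tab top? [0.585  0.1921]
cam in tool [ 0.0777  0.0007 -0.1702] 
 [[-0.001  -0.9607 -0.2775]
 [ 1.     -0.0008 -0.0009]
 [ 0.0007 -0.2775  0.9607]] 331.4446751186588
```

```bash
python3 - <<'E'
from h import *
np.set_printoptions(precision=4,suppress=True)
rot=[np.pi,0,0]
print(bot.inverse_kinematics([.502,-.05,.25],rot))
bot.set_gripper(0.0,20)
bot.goto([.502,-.06,.25],rot); print(bot.current_clock())
bot.line_to([.502,-.06,.083],max_speed=.2)
f0=bot.current_contact_force(); print(bot.current_clock(),f0)
y=-.06
bot.line_to([.502,-.078,.083],max_speed=.08); y=-.078
while y>-.125:
    y-=.0015; bot.line_to([.502,y,.083],max_speed=.03)
    f=bot.current_contact_force()-f0
    print(round(y,4),bot.current_ee_pos()[1].round(4),f.round(1),round(bot.current_clock(),2))
    if f[1]>10: break
E
```

```text
[-0.3392 -0.05    1.7439 -0.      1.4476  1.2316]
3.7167
4.7 [ 0.2752  0.46   -0.1682]
-0.0795 -0.0794 [ 0.5  0.  -0.5] 5.33
-0.081 -0.081 [-0.2 -0.3  1.4] 5.58
-0.0825 -0.0826 [-0.3 -0.6 -0. ] 5.83
-0.084 -0.0841 [-0.4 -1.   0.5] 6.08
-0.0855 -0.0856 [-0.3 -0.   0.1] 6.33
-0.087 -0.0871 [ 0.7 -0.9  0.4] 6.58
-0.0885 -0.0886 [ 1.2 -0.6  0.4] 6.83
-0.09 -0.0901 [-0.7 -1.3  0.4] 7.08
-0.0915 -0.0916 [-0.  -0.6  0.3] 7.33
-0.093 -0.0931 [ 0.2 -0.4 -0. ] 7.58
-0.0945 -0.0946 [-0.4 -1.1 -0.4] 7.83
-0.096 -0.0956 [-0.5  2.   0.7] 8.07
-0.0975 -0.097 [-0.7  4.4  2.1] 8.32
-0.099 -0.0988 [-0.1  4.2  0.9] 8.57
-0.1005 -0.1005 [-0.6  4.2  1.3] 8.82
-0.102 -0.102 [-0.9  3.8  0.2] 9.07
-0.1035 -0.1035 [-0.4  3.2  0.8] 9.32
-0.105 -0.1051 [-1.3  3.9  1.4] 9.57
-0.1065 -0.1065 [-0.7  4.1  1.3] 9.82
-0.108 -0.108 [-1.8  3.5  1.6] 10.07
-0.1095 -0.1095 [-1.4  3.7  1. ] 10.32
-0.111 -0.111 [-1.6  3.6  1.2] 10.57
-0.1125 -0.1125 [-0.8  4.3  1.2] 10.82
-0.114 -0.114 [-2.4  3.9  1.5] 11.07
-0.1155 -0.1154 [-2.9  3.9  1.4] 11.32
-0.117 -0.1155 [-1.1  9.   2.4] 11.57
-0.1185 -0.1155 [-2.4 14.   4.8] 11.82
```

```bash
python3 - <<'E'
from h import *
import pickle
rot=[np.pi,0,0]
bot.line_to([.502,-.09,.083],max_speed=.1)
bot.line_to([.502,-.09,.19],max_speed=.3)
bot.line_to([.485,-.242,.155],max_speed=.3); bot.hold(.2)
w=bot.read_camera("wrist"); cv2.imwrite("pics/w1.png",w["pixels"]); 
bot.line_to([.485,-.242,.2],max_speed=.3)
bot.set_gripper(.6)
bot.goto([.582,.198,.21],rot); bot.hold(.2)
w2=bot.read_camera("wrist"); cv2.imwrite("pics/w2.png",w2["pixels"])
pickle.dump((w,w2),open("w.pkl","wb")); print(bot.current_clock())
cv2.imwrite("pics/w12.png",np.hstack([cv2.resize(w["pixels"][60:324,60:452],None,fx=1,fy=1),w2["pixels"][60:324,60:452]]))
E
```

```text
16.8083
```

View pics/w12.png

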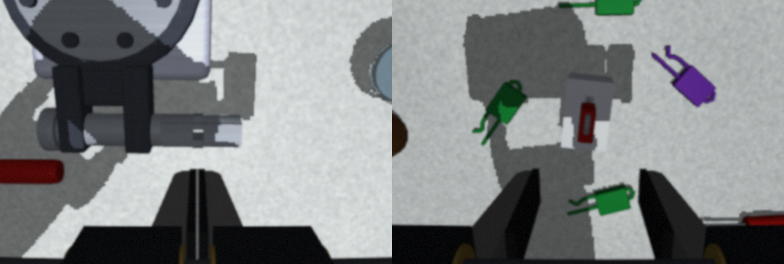

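The left half shows the pin head seated against the +y lug, and the hole near w1 pixel (258,193). The right half shows the red tab at w2 (255,182) and the gripper shadow. I'll enlarge both.

```bash
python3 - <<'E'
import cv2,numpy as np
a=cv2.imread("pics/w1.png")[165:215,200:310]; b=cv2.imread("pics/w2.png")[130:215,220:290]
a=cv2.resize(a,None,fx=5,fy=5,interpolation=cv2.INTER_CUBIC); b=cv2.resize(b,None,fx=3.4,fy=3.4,interpolation=cv2.INTER_CUBIC)
a=cv2.convertScaleAbs(a,alpha=1.7)
b=cv2.convertScaleAbs(b,alpha=1.7)
o=np.zeros((300,800,3),np.uint8); o[:250,:550]=a; o[:b.shape[0],555:555+b.shape[1]]=b; cv2.imwrite("pics/w12z.png",o)
E
```

```text
(no output)
```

View pics/w12z.png

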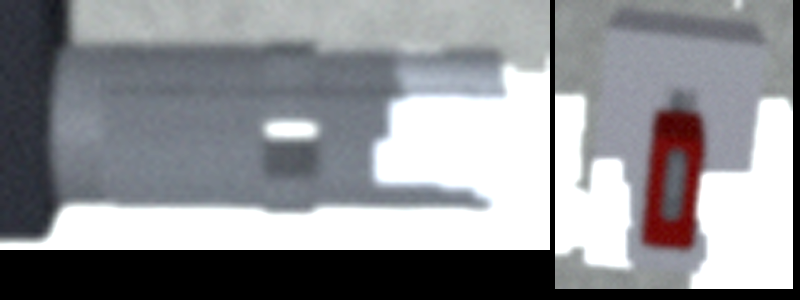

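```bash
python3 - <<'E'
from h import *
import pickle
np.set_printoptions(precision=4,suppress=True)
w,w2=pickle.load(open("w.pkl","rb"))
A=lambda x,y:(200+x/5-.4,165+y/5-.4); B=lambda x,y:(220+(x-555)/3.4-.35,130+y/3.4-.35)
for n,p,z in [("hole",(290.5,149),.107),("holeL",(263,149),.107),("holeR",(318,149),.107),("lug",(62,149),.107),("free?",(503,149),.107)]: print(n,onplane(w,*A(*p),z))
P=np.array([onplane(w2,*B(*p),.1)[:2] for p in [(655,137),(703,137),(692,246),(643,242)]]);print(P,P.mean(0))
d=(P[0]+P[1]-P[2]-P[3])/2; print("len",np.hypot(*d),"yaw",np.degrees(np.arctan2(d[1],d[0])),"wid",np.hypot(*(P[0]-P[1])))
print("slot end",onplane(w2,*B(684,90),.06))
Q=np.array([onplane(w2,*B(*p),.06)[:2] for p in [(611,25),(763,45)]]);print("rest far edge",Q,np.hypot(*(Q[0]-Q[1])),Q.mean(0))
E
```

```text
hole [ 0.5006 -0.2419  0.107 ]
holeL [ 0.5006 -0.2381  0.107 ]
holeR [ 0.5006 -0.2457  0.107 ]
lug [ 0.5005 -0.2105  0.107 ]
free? [ 0.5006 -0.2711  0.107 ]
[[0.6015 0.203 ]
 [0.6015 0.1908]
 [0.5726 0.1936]
 [0.5737 0.2063]] [0.5873 0.1984]
len 0.02856070832851896 yaw -6.189675782196905 wid 0.012170403405993367
slot end [0.6069 0.1955 0.06  ]
rest far edge [[0.6254 0.2161]
 [0.6197 0.1731]] 0.043367244653314665 [0.6226 0.1946]
```

```bash
python3 - <<'E'
from h import *
np.set_printoptions(precision=4,suppress=True)
r=(Ro.from_euler('z',-6.2,degrees=True)*Ro.from_euler('x',180,degrees=True)).as_rotvec()
bot.goto([.5873,.1984,.14],r); bot.line_to([.5873,.1984,.073],max_speed=.12)
bot.set_gripper(0.0,40); print(bot.current_opening()*92,bot.current_grip_force())
bot.line_to([.5873,.1984,.17],max_speed=.12)
bot.goto([.56,.12,.2],(Ro.from_euler('z',30,degrees=True)*Ro.from_euler('x',180,degrees=True)).as_rotvec());bot.hold(.2)
c=bot.read_camera("side"); w=bot.read_camera("wrist"); import pickle; pickle.dump((c,w,bot.current_ee_pos(),bot.current_tool_rot()),open("s.pkl","wb"))
u,v=proj(c,bot.current_ee_pos())[0].astype(int); print(u,v,bot.current_clock(),bot.current_opening()*92)
a=cv2.resize(c["pixels"][v-40:v+50,u-45:u+45],None,fx=4,fy=4,interpolation=cv2.INTER_CUBIC)
b=cv2.resize(w["pixels"][180:360,170:340],None,fx=2,fy=2,interpolation=cv2.INTER_CUBIC)
o=np.zeros((360,720,3),np.uint8);o[:,:360]=a;o[:,370:710]=b;cv2.imwrite("pics/s1.png",o)
E
```

```text
13.566276068185813 39.999781250953674
219 166 20.6167 13.425814803639302
```

View pics/s1.png

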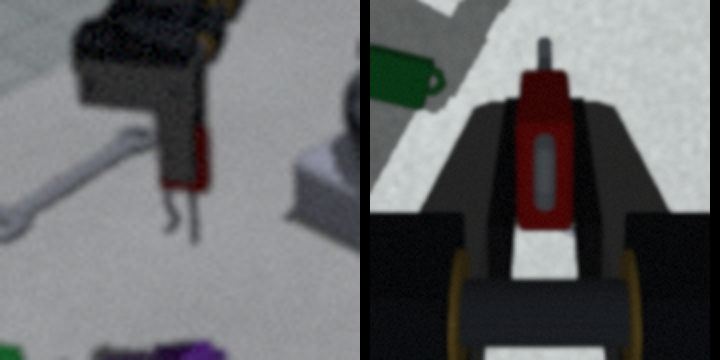

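The side view shows the straight (longer) leg on the right, which is tool -x, and the bent leg on the left, tool +x. So clip x lies along tool +x, and the straight leg is about 4 mm towards tool -x. Next I'll check the tab's place in the grip.

```bash
python3 - <<'E'
from h import *
import pickle
np.set_printoptions(precision=4,suppress=True)
c,w,p,r=pickle.load(open("s.pkl","rb")); R=Ro.from_rotvec(r).as_matrix()
B=lambda x,y:(170+(x-370)/2-.25,180+y/2-.25); 
def tool(q,tz):
    X=onplane(w,*q,p[2]-tz); return R.T@(X-p)
for n,q,tz in [("top near",(545,122),-.027),("top far",(545,229),-.027),("under near",(545,71),.013),("bent tip",(544,40),.044),("tabL",(517,180),-.027),("tabR",(574,180),-.027)]: print(n,tool(B(*q),tz))
# straight tip in side view
u,v=proj(c,p)[0].astype(int); q=(u-45+193.5/4-.4,v-40+243/4-.4)
o,d=ray(c,*q); t=(p[2]-.0505-o[2])/d[2]; print("tip",R.T@(o+d*t-p))
print(proj(c,p+R@np.array([[-.004,0,.053]]).T[:,0]),q)
E
```

```text
top near [ 0.0138  0.0005 -0.027 ]
top far [-0.015   0.0005 -0.027 ]
under near [0.0122 0.0006 0.013 ]
bent tip [0.0122 0.0003 0.044 ]
tabL [-0.0014 -0.0062 -0.027 ]
tabR [-0.0014  0.0075 -0.027 ]
tip [-0.0045 -0.0051  0.0505]
[[222.3556 185.9844]] (np.float64(221.975), np.float64(186.35))
```

```bash
cat > ins.py <<'E'
from h import *
np.set_printoptions(precision=4,suppress=True)
def F(n=3):
    return np.mean([ (bot.hold(.02),bot.current_contact_force())[1] for _ in range(n)],0)
def probe(x,y,f0,z1=.1555,z0=.1615,fmax=4):
    """lower at x,y; True if the tip sinks below z1 without contact"""
    bot.line_to([x,y,z0+.0005],max_speed=.08)
    z=z0
    while z>z1:
        z-=.001; bot.line_to([x,y,z],max_speed=.03)
        f=F()-f0
        if f[2]>fmax: 
            print("contact",round(x,4),round(y,4),round(z,4),f.round(1)); bot.line_to([x,y,z0+.0005],max_speed=.05); return False
    print("sunk",x,y,z,f.round(1)); return True
E
python3 - <<'E'
from ins import *
rot=[np.pi,0,0]
bot.line_to([.56,.12,.25],max_speed=.25)
bot.goto([.506,-.2417,.25],rot)
bot.line_to([.506,-.2417,.168],max_speed=.2); bot.hold(.2)
f0=F(6); print(f0,bot.current_clock()); np.save("f0.npy",f0)
for dx,dy in [(0,0),(0,.0015),(0,-.0015),(.0015,0),(-.0015,0)]:
    if probe(.506+dx,-.2417+dy,f0): break
print(bot.current_ee_pos(),bot.current_clock())
w=bot.read_camera("wrist"); cv2.imwrite("pics/w3.png",w["pixels"])
E
```

```text
[-0.0805 -0.0506 -0.7286] 23.1917
sunk 0.506 -0.2417 0.1555 [-0.1  0.5  0. ]
[ 0.506  -0.2417  0.1554] 25.2417
```

```bash
python3 - <<'E'
from ins import *
f0=np.load("f0.npy"); x,y=.506,-.2417; z=.1555
while z>.1445:
    z-=.0015; bot.line_to([x,y,z],max_speed=.04); f=F()-f0
    print(round(z,4),f.round(1),bot.current_ee_pos(),round(bot.current_clock(),2))
    if f[2]>5 or np.hypot(*f[:2])>6: break
c=bot.read_camera("side"); w=bot.read_camera("wrist")
u,v=proj(c,[.502,-.242,.115])[0].astype(int)
a=cv2.resize(c["pixels"][v-45:v+45,u-45:u+45],None,fx=4,fy=4,interpolation=cv2.INTER_CUBIC)
b=cv2.resize(w["pixels"][90:270,165:345],None,fx=2,fy=2,interpolation=cv2.INTER_CUBIC)
o=np.hstack([a,b]);cv2.imwrite("pics/s2.png",cv2.convertScaleAbs(o,alpha=1.4))
E
```

```text
0.154 [-0.   0.1 -0.2] [ 0.506  -0.2417  0.1539] 25.59
0.1525 [-0.1  0.3 -0.5] [ 0.506  -0.2416  0.1524] 25.89
0.151 [ 0.3 -0.2  0.1] [ 0.506  -0.2417  0.1509] 26.19
0.1495 [ 0.   0.3 -0.5] [ 0.5059 -0.2417  0.1494] 26.49
0.148 [ 0.6  0.4 -0.2] [ 0.5059 -0.2417  0.1479] 26.79
0.1465 [ 0.5  0.2 -0.8] [ 0.506  -0.2417  0.1464] 27.09
0.145 [-0.1 -0.1 -0.3] [ 0.506  -0.2417  0.1449] 27.39
0.1435 [-0.1 -0.1 -0.3] [ 0.506  -0.2417  0.1434] 27.69
```

View pics/s2.png

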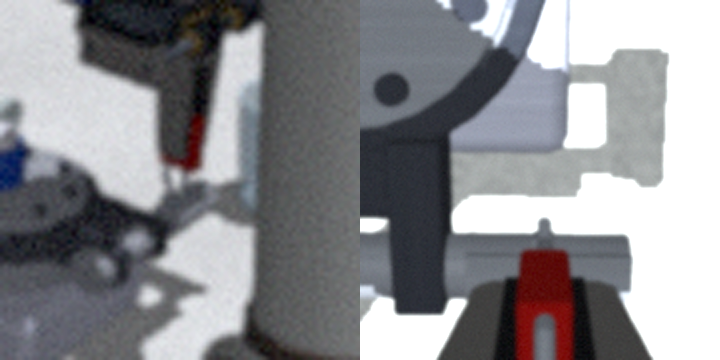

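The leg is in the hole with almost no side force. The bent leg sits at the +x flank and the pin is home. I'll press on.

```bash
python3 - <<'E'
from ins import *
f0=np.load("f0.npy"); x,y=.506,-.2417; z=.1435
while z>.115:
    z-=.0012; bot.line_to([x,y,z],max_speed=.04); f=F()-f0
    print(round(z,4),f.round(1),bot.current_ee_pos(),round(bot.current_clock(),2))
    if f[2]>(10 if z<.1235 else 18) or np.hypot(*f[:2])>9: break
print(bot.current_opening()*92)
E
```

```text
0.1423 [0.1 0.  0.1] [ 0.506  -0.2417  0.1423] 28.09
0.1411 [ 0.9 -0.3  0.4] [ 0.5062 -0.2418  0.1412] 28.39
0.1399 [ 1.7 -0.2  1.8] [ 0.5064 -0.242   0.1403] 28.69
0.1387 [ 2.5 -1.2  1.5] [ 0.5064 -0.2419  0.1388] 28.99
0.1375 [ 2.9 -0.5  3.5] [ 0.5064 -0.2419  0.1379] 29.29
0.1363 [ 2.  -0.3  6.2] [ 0.5065 -0.242   0.1371] 29.59
0.1351 [1.3 0.1 9. ] [ 0.5065 -0.2421  0.1364] 29.89
0.1339 [ 4.3 -0.7  1.5] [ 0.5063 -0.2418  0.1338] 30.19
0.1327 [ 6.6 -2.1 -2.6] [ 0.5062 -0.2416  0.1318] 30.49
0.1315 [ 6.3 -1.4 -1.8] [ 0.5062 -0.2415  0.1307] 30.79
0.1303 [ 6.2 -1.8 -1.7] [ 0.5062 -0.2415  0.1295] 31.09
0.1291 [ 6.2 -1.1 -1.2] [ 0.5062 -0.2415  0.1284] 31.39
0.1279 [ 6.3 -0.8 -1. ] [ 0.5062 -0.2415  0.1273] 31.69
0.1267 [ 5.8 -1.6 -0.9] [ 0.5062 -0.2415  0.1261] 31.99
0.1255 [ 6.3 -1.  -2.9] [ 0.5057 -0.2413  0.1243] 32.29
0.1243 [ 5.2 -1.4 -2.2] [ 0.5054 -0.2412  0.123 ] 32.59
0.1231 [ 3.2 -0.4 -4. ] [ 0.5051 -0.2411  0.122 ] 32.89
0.1219 [ 1.2 -0.  -3.2] [ 0.5053 -0.2413  0.1214] 33.19
0.1207 [ 0.5  0.1 -0.3] [ 0.5057 -0.2417  0.1207] 33.49
0.1195 [-0.9  0.3  1.9] [ 0.506  -0.2419  0.1199] 33.79
0.1183 [-3.2  1.9  9.5] [ 0.5062 -0.242   0.1197] 34.09
0.1171 [-5.1  3.1 14.5] [ 0.5063 -0.242   0.1195] 34.39
13.68785443756771
```

The clip snapped in and stopped hard at the expected depth. I'll relax the push, release, back off and check.

```bash
python3 - <<'E'
from ins import *
bot.line_to([.506,-.2417,.1198],max_speed=.03)
print(F())
bot.set_gripper(.4); bot.hold(.2)
bot.line_to([.506,-.2417,.2],max_speed=.08)
bot.line_to([.485,-.242,.23],max_speed=.2); bot.hold(.3)
w=bot.read_camera("wrist"); bot.goto([.4,.15,.3],[np.pi,0,0]); bot.hold(.3)
c=bot.read_camera("side"); t=bot.read_camera("top")
u,v=proj(c,[.502,-.21,.1])[0].astype(int); print(u,v,bot.current_clock(),F())
a=cv2.resize(c["pixels"][v-45:v+45,u-45:u+45],None,fx=4,fy=4,interpolation=cv2.INTER_CUBIC)
b=cv2.resize(w["pixels"][110:240,160:330],None,fx=2.4,fy=2.4,interpolation=cv2.INTER_CUBIC)
o=np.zeros((600,780,3),np.uint8);o[:360,:360]=a;o[:312,365:365+b.shape[1]]=b
d=cv2.resize(t["pixels"][150:260,60:450],None,fx=2,fy=2); o[370:590,:780]=d
cv2.imwrite("pics/s3.png",o)
E
```

```text
[0.2734 0.1019 2.5978]
319 156 39.15 [-0.0187  0.0485  0.3658]
```

View pics/s3.png

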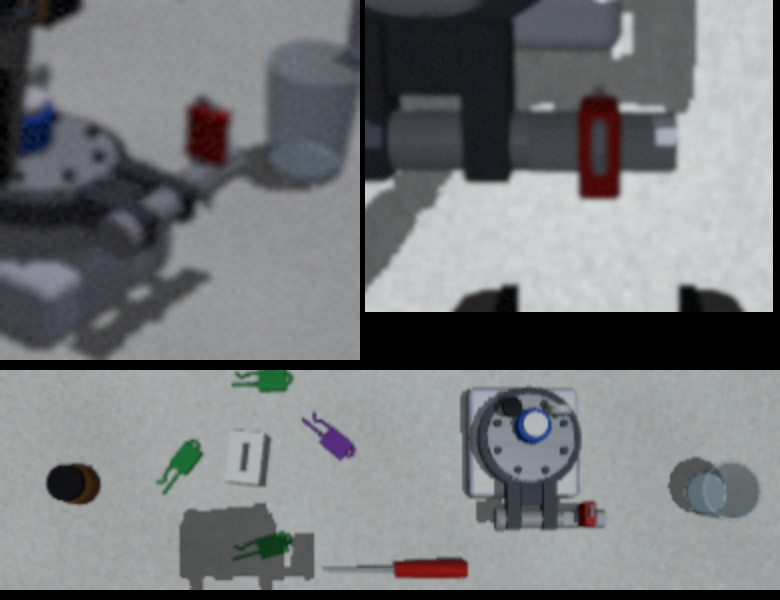

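The clip is seated on the crest at lower crop (588,515). The head is against the lug at (502,517), and the jar, beaker and screwdriver are where they were. I'm handing in.

```bash
python3 -c "
from workcell import bot
print(bot.job_done())"
```

```text
the job is handed in; nothing more can be done
None
```

The clamp is locked and the job handed in at about 39 s: I pushed the pin home first, then snapped the red-tabbed clip through its hole and let it go, pushing with no more than about 16 N; the last pictures show the pin home and the bystanders undisturbed.

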